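# Reset the locked thickness adjuster of a slab roller

## Task

Reset the slab roller to a new thickness: swing the lever of the brass lock ring counter-clockwise until the ring is fully slack, turn the black knob clockwise until its white pointer lines up with the red marker, then swing the lever clockwise to retighten the ring firmly, to about 14 newtons of push at its orange handle (it drags with 5 to 9 even when slack; never push as hard as 18), and let go. Leave the red marker where it is and do not knock the bowl, brush or tile lying about.

Things in the scene. Friction and masses are not known exactly. Their poses are not given: they have to be found in the camera images.
- handle (a point): Upright orange handle post, 16 mm across, 62 mm tall, at the end of the dark steel lever (10 mm wide) of the brass lock ring. Point on the post's axis, 20 mm below its top, 42 mm above its foot; the lever meets the post 32 to 40 mm below this point. It swings in a level circle of 75 mm radius about the vertical axis through knob_grip. The round post may turn between the fingers.
- knob_grip (a point): On the vertical axis shared by knob and lock ring, at the height to grip the knob. Black round knob, 44 mm across, 38 mm tall; top 14 mm above this point, foot 24 mm below; a fixed white dial, 84 mm across, lies 31 mm below. It is 35 mm higher than handle; it sinks up to 5 mm as the knob turns clockwise. Slack, the knob turns with 0.25 N m; clamped by the ring it must not be forced.
- pointer_tip (a point): Outer tip of the knob's white pointer, 36 mm from the axis, just above the dial; its x axis points level, inward to the knob's axis. A white line on top of the knob shows the same direction.
- marker_tip (a point): Inner edge of the small red marker (11 x 6 x 3 mm) on the dial's rim, 36 mm from the axis; its x axis points level, inward to the knob's axis. It is set 0.4 to 1.5 rad clockwise (seen from above) of the pointer at the start; it must stay put.
- knob (a joint): Angle of the black knob, rad, growing clockwise seen from above; starts near 0, limits -0.5 and 1.8.
- lock_ring (a joint): Angle of lock ring and lever, rad; grows clockwise from above (tightening); limits -0.8 and 1.0. Starts tight near 0.08 and is fully slack 0.25 rad counter-clockwise of that. Slack, it still drags with 5 (paused) to 9 N (moving) at the handle. Tightening, the push rises above that by about 10 N per 0.1 rad; left alone it stays. Where it gets tight shifts clockwise with the knob: feel for it.
- jam_nut: Hidden inside the post under the lock ring: the part that the ring drives down on the clamp washer, with about 4 N for each newton of push at the handle above the slack drag. Origin on the axis near the level of the work surface.
- clamp_washer: Hidden inside the post: the washer that the ring presses down to clamp the knob's stem. Origin on the axis near the level of the work surface.
- roller_frame: The fixed slab roller: plywood bed 300 x 480 mm with two green posts 100 mm tall and a steel roller between them, 60 mm across, along the frame's y axis. Origin on the work surface under the axis of knob and ring. A green bracket holds the dial on the +x side, 56 mm from the axis. The lever starts pointing about along -x; its swing is clear.
- bowl_center (a point): Brown clay bowl, 110 mm across, 55 mm tall, loose, upright on the table to the right of the roller; point at its centre, half-way up. Bystander.
- brush_grip (a point): Small loose brush lying on the table to the right; point on its handle. Bystander.
- tile_center (a point): Loose terracotta test tile, 70 x 70 x 8 mm, lying on the roller's bed beyond the roller; point at its centre. Bystander.

How it is judged:
By the outcome, as a careful person would: the job done as asked, in the order asked, and still so for the second after the job is handed in, with the robot touching nothing.
It also fails if it takes over 72 s, if anything falls off the work surface, if the arm or the gripper's body presses on something with over 40 N, if the wrist force passes 120 N, or if a joint passes its speed limit or range.

## Robot

A 6-joint arm with a two-finger parallel gripper is mounted at the origin on the work surface. World frame = base frame: x ahead of the robot, y to its left, z up, the work surface at z = 0. Lengths are in m, angles in degrees, forces in N, time in s.
With the tool pointing down it reaches from about 0.4 to 0.825 m from the base axis. Payload 7 kg.
Tool frame: the origin (TCP) lies midway between the tips of the shut fingers; the grasp point (between the pads) lies 19 mm behind it (ctrl.hold_point_z is the distance from the TCP to the grasp point, in m); z points along the fingers, y is the line along which they close (so a half turn about z gives the same grasp; the last joint's range is limited). The gripper opens to 88 mm and grips with 3 to 60 N. Pads are 19 mm wide; open, the fingers measure 130 mm over their backs; the gripper's body (78 mm by 193 mm) begins 47 mm behind the grasp point.
Start: joints at [86.35, 20.546, 0.682, 0, -70.136, -16.507], TCP at [0.233, 0.634, 0.227] pointing down, gripper open.
Joint ranges: [-176.03, 176.03], [-82.01, 121.73], [-58.28, 71.71], [-173.87, 95.51], [-174.79, -0.11], [-173.66, 173.66]. Speed limits (degrees/s): [136.94, 136.94, 172.46, 180, 180, 180].

## Interface

Orientations are given as [roll, pitch, yaw] about the fixed x, y, z axes, in that order (R = Rz(yaw) Ry(pitch) Rx(roll)).
In Python, from plant import ctrl gives the robot as it stands.
- The arm moves only by the tool apply_moves, never from a script. Its argument "deltas" is a list of rows, each an object with "fingers": the finger opening in mm, from 0 to 87.6; "delta_pos": the shift along the tool's x, y, z in mm, a list of three; "angular": the turn, a rotation vector about the tool's x, y, z in degrees, a list of three. A call has 1 to 10 rows; each row is the pose to reach, as a shift and turn from the pose commanded when the call began, along the tool's axes at that moment; what a row does not reach only later rows make up. A row lasts 1/10 s, in which the tool goes at most 50 mm and 8.59 degrees, less where a joint would pass 70% of its speed; a pose out of reach is approached as far as the arm can. A call with a gripper value outside its range is refused whole. The fingers move at their own pace and stop on an object; the grip force is fixed at half the most. Time passes only in rows, so rows that repeat a pose let the fingers close. It gives the time, the measured TCP pose, the force, the opening and the grip force at its end, in the units of the state.
- ctrl.get_obs(): the state, without advancing time (a new reading comes with each control period).
- ctrl.snapshot(name): name is "scene" or "top"; returns the picture (480x640x3 uint8, red, green, blue); there is no depth.
- ctrl.camera_params(name): a dict with "fx", "fy", "cx", "cy" (pixels), "dist_coeffs" ([k1, k2, p1, p2, k3] as OpenCV has them; the pictures are not rectified), "cam_to_world" (4x4, takes a point from camera to world coordinates). Camera axes: x right, y up, looking along -z (the intrinsics and any distortion apply to the point x, -y, -z); pixel columns grow to the right and rows downward; lengths in m; the calibration is good to about 2 mm. A picture is of the moment at which its call begins. camera_params takes no time and is no camera call.
- ctrl.close_job(): hands the job in; it is judged then, once.
The state is a dict: "clock": time; "joint_pos": joint angles; "qvel": joint speeds; "tau": joint torques, N m; "tool_pos": TCP position; "orientation": TCP orientation; "force": force on the tool from outside, world axes, zero at the start; "moment": the same for the moment, N m; "opening": finger opening in m; "gripper_force": force on a finger pad.
Only numpy, scipy, OpenCV 4.12 (cv2) and the standard library are available. Lean on these libraries where they do the work, as an engineer would, in place of code of your own. Each camera call takes 0.05 s, during which the arm holds its last target. There are 200 camera calls.

## Working session

There is one attempt and no reset: what is moved stays moved. The work goes in short steps, Python scripts to look and compute and a tool call to move; the robot and the scene stay as the last step left them, time stands still between calls to the robot, and variables do not carry over. Pictures are saved under pics/ and viewed, at most 10 in all, crops included, and the job is handed in when it is done.

Besides the shell and the picture viewer there is one more tool, called after "Emit:" as name(argument=value, ...), one argument or row to a line, values as JSON. apply_moves: Moves the arm, as the interface text tells. Its arguments: {"type":"object","properties":{"deltas":{"type":"array"}},"required":["deltas"]}

```bash
ls; mkdir -p pics; python3 - <<'E'
from plant import ctrl
import cv2
for n in("scene","top"):
    cv2.imwrite(f"pics/{n}0.png",ctrl.snapshot(n)[:,:,::-1]); print(n,ctrl.camera_params(n))
print(ctrl.get_obs(),ctrl.hold_point_z)
E
```

```text
pics
scene {'fx': 526.9798727196538, 'fy': 526.9798727196538, 'cx': 325.6399393485304, 'cy': 239.2777753434502, 'dist_coeffs': array([-0.06659121,  0.        ,  0.        ,  0.        ,  0.        ]), 'cam_to_world': array([[ 0.74111323, -0.54063124,  0.39808171,  0.90912014],
       [ 0.67137748,  0.59513815, -0.44165921, -0.528209  ],
       [ 0.00186116,  0.59458258,  0.8040324 ,  0.85697116],
       [ 0.        ,  0.        ,  0.        ,  1.        ]])}
top {'fx': 613.7646116555721, 'fy': 613.7646116555721, 'cx': 316.06593326901236, 'cy': 235.88835846805827, 'dist_coeffs': array([-0.04227448,  0.        ,  0.        ,  0.        ,  0.        ]), 'cam_to_world': array([[-0.02047514,  0.99911295, -0.03679784,  0.49914387],
       [-0.99977746, -0.02064799, -0.00432325, -0.10263119],
       [-0.00507922,  0.03670113,  0.99931338,  1.37225168],
       [ 0.        ,  0.        ,  0.        ,  1.        ]])}
{'clock': 0.1, 'joint_pos': array([ 8.63482129e+01,  2.05866440e+01,  6.40525488e-01, -1.81305610e-02,
       -7.01369206e+01, -1.65079140e+01]), 'qvel': array([-0.00046388, -0.22731417,  0.15057483, -0.00316099, -0.01768916,
        0.06108655]), 'tau': array([-1.78356826e-03, -5.84162092e+01,  2.93750435e+01,  7.01554075e+00,
        1.01378281e-02, -5.53693224e-05]), 'tool_pos': array([0.23249198, 0.63323622, 0.22573432]), 'orientation': array([ 1.79915540e+02, -7.25514571e-03, -2.01658683e+01]), 'force': array([ 0.30213417,  0.5336145 , -0.43311402]), 'moment': array([-0.00316348, -0.01456268,  0.01398187]), 'gripper_force': 0.0, 'opening': 0.08794117786380387} 0.0188
```

View pics/scene0.png

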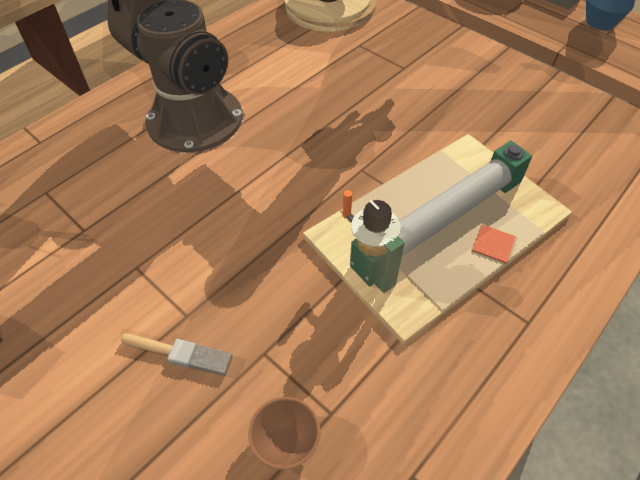

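View pics/top0.png

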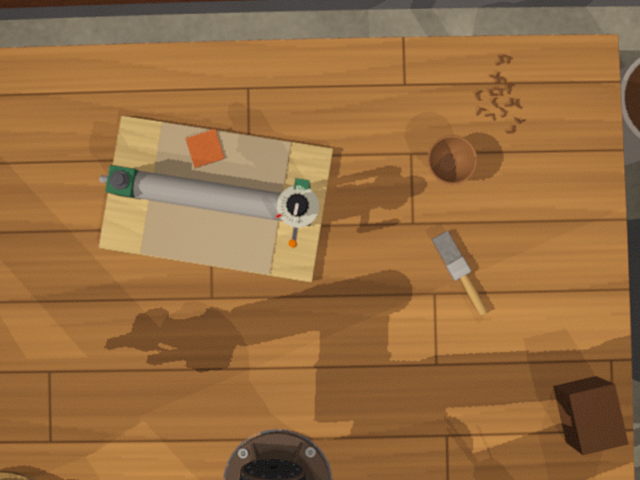

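```bash
cat > h.py <<'E'
import numpy as np, cv2
from plant import ctrl
def ray(n,uv):
    p=ctrl.camera_params(n);K=np.array([[p['fx'],0,p['cx']],[0,p['fy'],p['cy']],[0,0,1]])
    x,y=cv2.undistortPoints(np.array([[uv]],float),K,p['dist_coeffs'])[0,0]
    T=p['cam_to_world'];d=T[:3,:3]@np.array([x,-y,-1]);return T[:3,3],d/np.linalg.norm(d)
def plane(n,uv,z):
    o,d=ray(n,uv);return o+d*(z-o[2])/d[2]
def tri(a,b):
    o1,d1=ray("scene",a);o2,d2=ray("top",b)
    s=np.linalg.lstsq(np.stack([d1,-d2],1),o2-o1,rcond=None)[0]
    p,q=o1+s[0]*d1,o2+s[1]*d2;return (p+q)/2,np.linalg.norm(p-q)
def crop(n,img,x,y,w,h,k,out):
    cv2.imwrite(out,cv2.resize(img[y:y+h,x:x+w,::-1],None,fx=k,fy=k,interpolation=cv2.INTER_CUBIC))
E
python3 - <<'E'
import cv2,numpy as np
a=cv2.imread('pics/scene0.png')[180:270,330:420];b=cv2.imread('pics/top0.png')[175:255,257:337]
cv2.imwrite('pics/c0.png',np.hstack([cv2.resize(a,(400,400),interpolation=2),cv2.resize(b,(400,400),interpolation=2)]))
for f,r in(('scene',(330,180,90,90)),('top',(257,175,80,80))):
    im=cv2.imread(f'pics/{f}0.png');x,y,w,h=r;hsv=cv2.cvtColor(im[y:y+h,x:x+w],cv2.COLOR_BGR2HSV)
    H,S,V=cv2.split(hsv)
    for nm,m in(('orange',(H>4)&(H<14)&(S>200)&(V>120)),('red',((H<4)|(H>172))&(S>150)&(V>100)),('black',(V<60)),('white',(S<40)&(V>170))):
        n,_,st,c=cv2.connectedComponentsWithStats(m.astype(np.uint8))
        for i in range(1,n):
            if st[i,4]>4: print(f,nm,st[i,:4]+[x,y,0,0],st[i,4],c[i]+[x,y])
E
```

```text
scene white [370 200   9   9] 17 [373.82352941 204.23529412]
scene white [379 208  41  38] 595 [402.73613445 225.31428571]
scene white [352 210  11  24] 145 [356.55862069 221.82758621]
top red [276 214   5   4] 10 [278.  215.5]
top black [287 194  21  22] 292 [297.39383562 203.72260274]
top white [275 187  41  41] 491 [292.27494908 209.401222  ]
top white [257 202  11  10] 69 [260.79710145 206.63768116]
top white [294 204   4  11] 25 [295.68 208.64]
```

View pics/c0.png

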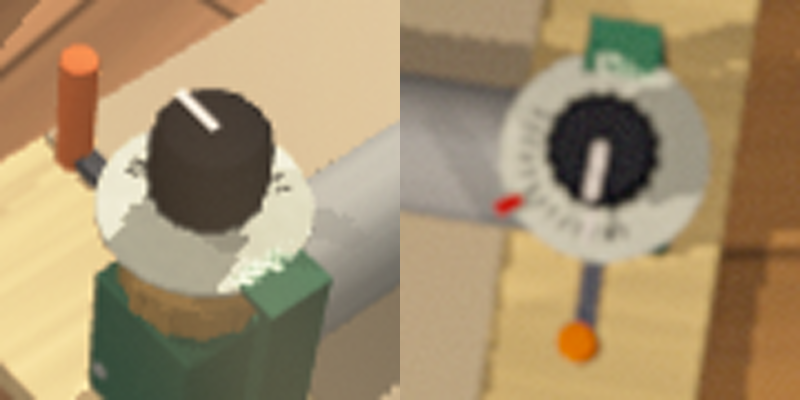

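```bash
python3 - <<'E'
from h import *
K,e=tri((377.5,208.3),(297.5,204.8));H,e2=tri((347.8,192.8),(292.6,243.2))
print('knobtop',K,e,'handletop',H,e2)
z=K[2]; k=plane('top',(297.5,204.8),z)[:2]; h=plane('top',(292.6,243.2),z-.029)[:2]
m=plane('top',(278,215.5),z-.043)[:2]  # marker
f=plane('top',(276,216.5),z-.043)[:2]
print('R',np.linalg.norm(h-k),'ang lever',np.degrees(np.arctan2(*(h-k)[::-1])),'marker r',np.linalg.norm(m-k),np.degrees(np.arctan2(*(m-k)[::-1])))
a=plane('top',(257+200*.2,175+143*.2),z)[:2];b=plane('top',(257+194*.2,175+197*.2),z)[:2]
print('line',np.degrees(np.arctan2(*(b-a)[::-1])),np.linalg.norm(b-k),k,h)
# dial centre check
print('dial',plane('top',(257+205*.2,175+156*.2),z-.045))
print('bed corners',[plane('top',p,.018)[:2].round(3) for p in((122,115),(333,148),(313,282),(99,248))])
E
```

```text
knobtop [ 0.60298615 -0.06301003  0.19780743] 0.0004477959992120181 handletop [ 0.53017116 -0.05103816  0.17039164] 0.00040737153519068383
R 0.07374345095913305 ang lever 170.5980617634915 marker r 0.04393629238148414 112.36096917423639
line 172.57322659856823 0.018741073188903903 [ 0.60281208 -0.06315227] [ 0.53005925 -0.05110559]
dial [ 0.60396688 -0.06258196  0.15280743]
bed corners [array([0.829, 0.333]), array([ 0.744, -0.138]), array([ 0.448, -0.088]), array([0.532, 0.386])]
```

Crops: the knob centre is at top px (297.5,204.8), with its white line pointing toward the robot. The orange handle is at (292.6,243.2) and the red marker at (278,215.5). Heights, radius and angles match the given sizes. Marker is about 60° clockwise of the pointer.

Emit:
apply_moves(
  deltas=[
    {"fingers": 44,"delta_pos": [10,11,0],"angular": [0,0,0]},
    {"fingers": 44,"delta_pos": [30,32,0],"angular": [0,0,0]},
    {"fingers": 44,"delta_pos": [57,60,0],"angular": [0,0,0]},
    {"fingers": 44,"delta_pos": [87,91,0],"angular": [0,0,0]},
    {"fingers": 44,"delta_pos": [117,123,0],"angular": [0,0,0]},
    {"fingers": 44,"delta_pos": [147,154,0],"angular": [0,0,0]},
    {"fingers": 44,"delta_pos": [177,186,0],"angular": [0,0,0]},
    {"fingers": 44,"delta_pos": [207,217,0],"angular": [0,0,0]},
    {"fingers": 44,"delta_pos": [237,248,0],"angular": [0,0,0]},
    {"fingers": 44,"delta_pos": [262,275,0],"angular": [0,0,0]},
  ],
)

```text
clock: 1.1
tool_pos: [0.3839, 0.2824, 0.2266]
orientation: [-180.0, 0.0, -20.2]
force: [-0.4, 0.7, -0.1]
opening: 0.0438
gripper_force: 0.0
```

Emit:
apply_moves(
  deltas=[
    {"fingers": 44,"delta_pos": [25,26,0],"angular": [0,0,-2]},
    {"fingers": 44,"delta_pos": [55,58,0],"angular": [0,0,-5]},
    {"fingers": 44,"delta_pos": [85,89,0],"angular": [0,0,-8]},
    {"fingers": 44,"delta_pos": [115,120,0],"angular": [0,0,-11]},
    {"fingers": 44,"delta_pos": [145,152,0],"angular": [0,0,-14]},
    {"fingers": 44,"delta_pos": [175,183,0],"angular": [0,0,-17]},
    {"fingers": 44,"delta_pos": [205,214,0],"angular": [0,0,-19]},
    {"fingers": 44,"delta_pos": [230,240,0],"angular": [0,0,-19]},
    {"fingers": 44,"delta_pos": [247,258,0],"angular": [0,0,-19]},
    {"fingers": 44,"delta_pos": [253,265,0],"angular": [0,0,-19]},
  ],
)

```text
clock: 2.1
tool_pos: [0.5298, -0.0532, 0.2261]
orientation: [180.0, 0.1, -1.3]
force: [-0.3, -0.7, -0.3]
opening: 0.0443
gripper_force: 0.0
```

```bash
python3 - <<'E'
from h import *
s=ctrl.snapshot('scene');t=ctrl.snapshot('top');o=ctrl.get_obs()
print(o['clock'],o['tool_pos'],o['orientation'],o['force'],o['opening'])
a=cv2.resize(s[130:280,280:430],(400,400),interpolation=2);b=cv2.resize(t[165:285,230:350],(400,400),interpolation=2)
cv2.imwrite('pics/c1.png',np.hstack([a,b])[:,:,::-1])
E
```

```text
2.2 [ 0.52952068 -0.05198599  0.22615365] [ 1.79992936e+02  4.63545448e-02 -1.28561672e+00] [-0.67929537 -0.11210911 -0.05634366] 0.04402026762477136
```

View pics/c1.png

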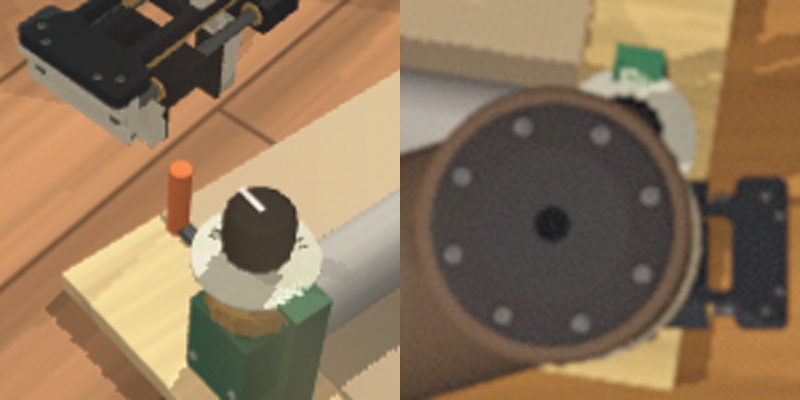

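The fingers are right above the orange handle (scene crop 180,165). Descend, narrow around the post, then sweep counter-clockwise (tool +y).

Emit:
apply_moves(
  deltas=[
    {"fingers": 44,"delta_pos": [0,0,8],"angular": [0,0,0]},
    {"fingers": 44,"delta_pos": [0,0,22],"angular": [0,0,0]},
    {"fingers": 44,"delta_pos": [0,0,38],"angular": [0,0,0]},
    {"fingers": 44,"delta_pos": [0,0,54],"angular": [0,0,0]},
    {"fingers": 44,"delta_pos": [0,0,70],"angular": [0,0,0]},
    {"fingers": 44,"delta_pos": [0,0,82],"angular": [0,0,0]},
    {"fingers": 36,"delta_pos": [0,0,88],"angular": [0,0,0]},
    {"fingers": 28,"delta_pos": [0,0,88],"angular": [0,0,0]},
    {"fingers": 28,"delta_pos": [0,0,88],"angular": [0,0,0]},
  ],
)

```text
clock: 3.1
tool_pos: [0.5303, -0.0505, 0.139]
orientation: [180.0, -0.0, -1.1]
force: [-0.5, -0.1, -0.2]
opening: 0.0289
gripper_force: 0.0
```

Emit:
apply_moves(
  deltas=[
    {"fingers": 28,"delta_pos": [0,2,0],"angular": [0,0,0]},
    {"fingers": 28,"delta_pos": [0,4,0],"angular": [0,0,0]},
    {"fingers": 28,"delta_pos": [0,6,0],"angular": [0,0,0]},
    {"fingers": 28,"delta_pos": [0,8,0],"angular": [0,0,0]},
    {"fingers": 28,"delta_pos": [0,10,0],"angular": [0,0,0]},
  ],
)

```text
clock: 3.6
tool_pos: [0.5294, -0.0597, 0.1389]
orientation: [-179.9, 0.0, -1.2]
force: [-5.1, 10.1, 4.7]
opening: 0.0278
gripper_force: 5.0
```

Emit:
apply_moves(
  deltas=[
    {"fingers": 28,"delta_pos": [0,2,0],"angular": [0,0,0]},
    {"fingers": 28,"delta_pos": [0,4,0],"angular": [0,0,0]},
    {"fingers": 28,"delta_pos": [0,6,0],"angular": [0,0,0]},
    {"fingers": 28,"delta_pos": [0,8,0],"angular": [0,0,0]},
    {"fingers": 28,"delta_pos": [0,10,0],"angular": [0,0,0]},
  ],
)

```text
clock: 4.1
tool_pos: [0.5285, -0.0695, 0.1386]
orientation: [-179.9, 0.1, -1.2]
force: [-5.7, 10.4, 4.8]
opening: 0.0279
gripper_force: 5.1
```

Emit:
apply_moves(
  deltas=[
    {"fingers": 28,"delta_pos": [0,2,0],"angular": [0,0,0]},
    {"fingers": 28,"delta_pos": [0,4,0],"angular": [0,0,0]},
    {"fingers": 28,"delta_pos": [0,6,0],"angular": [0,0,0]},
    {"fingers": 28,"delta_pos": [0,8,0],"angular": [0,0,0]},
    {"fingers": 28,"delta_pos": [0,10,0],"angular": [0,0,0]},
    {"fingers": 28,"delta_pos": [0,12,0],"angular": [0,0,0]},
  ],
)

```text
clock: 4.7
tool_pos: [0.5285, -0.0816, 0.1386]
orientation: [-179.9, 0.1, -1.2]
force: [-3.7, 10.5, 2.7]
opening: 0.0282
gripper_force: 4.7
```

Emit:
apply_moves(
  deltas=[
    {"fingers": 28,"delta_pos": [0,-3,0],"angular": [0,0,0]},
    {"fingers": 28,"delta_pos": [0,-6,0],"angular": [0,0,0]},
    {"fingers": 36,"delta_pos": [0,-6,-10],"angular": [0,0,0]},
    {"fingers": 44,"delta_pos": [0,-6,-30],"angular": [0,0,0]},
    {"fingers": 64,"delta_pos": [0,-6,-55],"angular": [0,0,0]},
    {"fingers": 64,"delta_pos": [0,-6,-78],"angular": [0,0,0]},
    {"fingers": 64,"delta_pos": [10,-8,-84],"angular": [0,0,0]},
    {"fingers": 64,"delta_pos": [35,-13,-84],"angular": [0,0,0]},
    {"fingers": 64,"delta_pos": [60,-18,-84],"angular": [0,0,0]},
    {"fingers": 64,"delta_pos": [74,-20,-84],"angular": [0,0,0]},
  ],
)

```text
clock: 5.7
tool_pos: [0.6056, -0.064, 0.2222]
orientation: [180.0, -0.0, -1.1]
force: [0.6, 0.4, 0.3]
opening: 0.0643
gripper_force: 0.0
```

```bash
python3 - <<'E'
from h import *
s=ctrl.snapshot('scene');o=ctrl.get_obs()
print(o['clock'],o['tool_pos'],o['orientation'],o['force'],o['opening'])
cv2.imwrite('pics/c2.png',cv2.resize(s[130:280,280:430],(500,500),interpolation=2)[:,:,::-1])
E
```

```text
5.75 [ 0.60683898 -0.06389185  0.22174196] [ 1.79963272e+02  4.88222819e-03 -1.13607171e+00] [ 3.52700177 -0.16266375  0.85148346] 0.06380034417629332
```

View pics/c2.png

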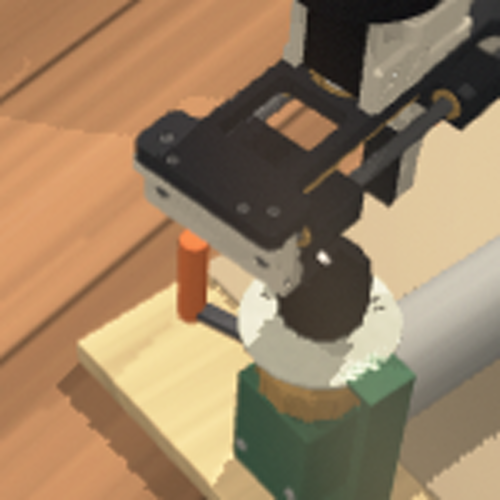

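The gripper is above the knob and the lever has swung off to the slack side. Descend and grip.

Emit:
apply_moves(
  deltas=[
    {"fingers": 64,"delta_pos": [0,0,8],"angular": [0,0,0]},
    {"fingers": 64,"delta_pos": [0,0,22],"angular": [0,0,0]},
    {"fingers": 64,"delta_pos": [0,0,38],"angular": [0,0,0]},
    {"fingers": 64,"delta_pos": [0,0,50],"angular": [0,0,0]},
    {"fingers": 64,"delta_pos": [0,0,56],"angular": [0,0,0]},
    {"fingers": 56,"delta_pos": [0,0,56],"angular": [0,0,0]},
    {"fingers": 48,"delta_pos": [0,0,56],"angular": [0,0,0]},
    {"fingers": 40,"delta_pos": [0,0,56],"angular": [0,0,0]},
    {"fingers": 40,"delta_pos": [0,0,56],"angular": [0,0,0]},
    {"fingers": 40,"delta_pos": [0,0,56],"angular": [0,0,0]},
  ],
)

```text
clock: 6.75
tool_pos: [0.6043, -0.0634, 0.1674]
orientation: [-179.9, -0.1, -1.1]
force: [-0.4, 6.0, 3.1]
opening: 0.0436
gripper_force: 30.0
```

Emit:
apply_moves(
  deltas=[
    {"fingers": 40,"delta_pos": [0,0,0],"angular": [0,0,3]},
    {"fingers": 40,"delta_pos": [0,0,0.3],"angular": [0,0,8]},
    {"fingers": 40,"delta_pos": [0,0,0.6],"angular": [0,0,13]},
    {"fingers": 40,"delta_pos": [0,0,0.9],"angular": [0,0,18]},
    {"fingers": 40,"delta_pos": [0,0,1.1],"angular": [0,0,23]},
    {"fingers": 40,"delta_pos": [0,0,1.4],"angular": [0,0,28]},
    {"fingers": 40,"delta_pos": [0,0,1.6],"angular": [0,0,33]},
    {"fingers": 40,"delta_pos": [0,0,1.9],"angular": [0,0,38]},
    {"fingers": 40,"delta_pos": [0,0,2.1],"angular": [0,0,43]},
    {"fingers": 40,"delta_pos": [0,0,2.2],"angular": [0,0,45]},
  ],
)

```text
clock: 7.75
tool_pos: [0.604, -0.0635, 0.1647]
orientation: [-179.9, 0.0, -46.3]
force: [-0.9, 5.3, -0.0]
opening: 0.0432
gripper_force: 30.0
```

Emit:
apply_moves(
  deltas=[
    {"fingers": 40,"delta_pos": [0,0,0.2],"angular": [0,0,4]},
    {"fingers": 40,"delta_pos": [0,0,0.4],"angular": [0,0,8]},
    {"fingers": 40,"delta_pos": [0,0,0.5],"angular": [0,0,11]},
    {"fingers": 40,"delta_pos": [0,0,0.5],"angular": [0,0,11]},
  ],
)

```text
clock: 8.15
tool_pos: [0.6038, -0.0636, 0.164]
orientation: [-180.0, 0.0, -57.2]
force: [-0.4, 4.9, 0.2]
opening: 0.0434
gripper_force: 30.0
```

```bash
python3 - <<'E'
from h import *
s=ctrl.snapshot('scene');t=ctrl.snapshot('top');o=ctrl.get_obs()
print(o['clock'],o['tool_pos'],o['orientation'],o['force'],o['moment'],o['opening'])
a=cv2.resize(s[150:270,310:430],(400,400),interpolation=2);b=cv2.resize(t[165:245,257:337],(400,400),interpolation=2)
cv2.imwrite('pics/c3.png',np.hstack([a,b])[:,:,::-1])
E
```

```text
8.25 [ 0.60383089 -0.06364961  0.16400225] [-1.79954964e+02  2.73393396e-02 -5.70849137e+01] [-0.91772195  5.53756202  0.02370162] [ 1.94900161  0.31488343 -0.21997476] 0.04344734388735787
```

View pics/c3.png

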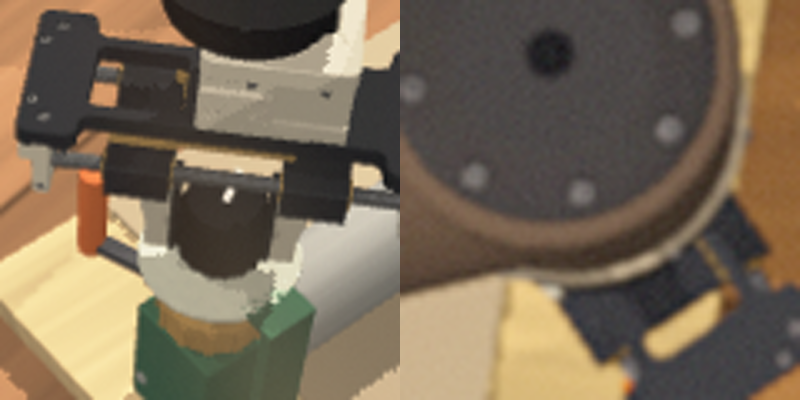

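Emit:
apply_moves(
  deltas=[
    {"fingers": 50,"delta_pos": [0,0,0],"angular": [0,0,0]},
    {"fingers": 64,"delta_pos": [0,0,0],"angular": [0,0,0]},
    {"fingers": 64,"delta_pos": [0,0,0],"angular": [0,0,0]},
    {"fingers": 64,"delta_pos": [0,0,-10],"angular": [0,0,0]},
    {"fingers": 64,"delta_pos": [0,0,-30],"angular": [0,0,0]},
    {"fingers": 64,"delta_pos": [0,0,-52],"angular": [0,0,0]},
    {"fingers": 64,"delta_pos": [-8,12,-60],"angular": [0,0,0]},
    {"fingers": 64,"delta_pos": [-30,46,-60],"angular": [0,0,0]},
    {"fingers": 64,"delta_pos": [-58,90,-60],"angular": [0,0,0]},
    {"fingers": 64,"delta_pos": [-76,118,-60],"angular": [0,0,0]},
  ],
)

```text
clock: 9.25
tool_pos: [0.4598, -0.0649, 0.2234]
orientation: [180.0, 0.0, -57.2]
force: [-0.3, 0.4, 1.0]
opening: 0.064
gripper_force: 0.0
```

```bash
python3 - <<'E'
from h import *
ts=[ctrl.snapshot('top').astype(float) for _ in range(4)];t=np.mean(ts,0).astype(np.uint8)
s=ctrl.snapshot('scene');o=ctrl.get_obs()
print(o['clock'],o['tool_pos'],o['orientation'],o['force'],o['opening'])
cv2.imwrite('pics/t4full.png',t[:,:,::-1])
a=cv2.resize(s[170:270,330:430],(400,400),interpolation=2);b=cv2.resize(t[180:230,272:322],(400,400),interpolation=2)
cv2.imwrite('pics/c4.png',np.hstack([a,b])[:,:,::-1])
E
```

```text
9.5 [ 0.46324306 -0.06441338  0.22451385] [-1.79914815e+02 -3.33616617e-02 -5.71371207e+01] [-0.31837071  0.72635817 -0.54550737] 0.06419264021124481
```

View pics/c4.png

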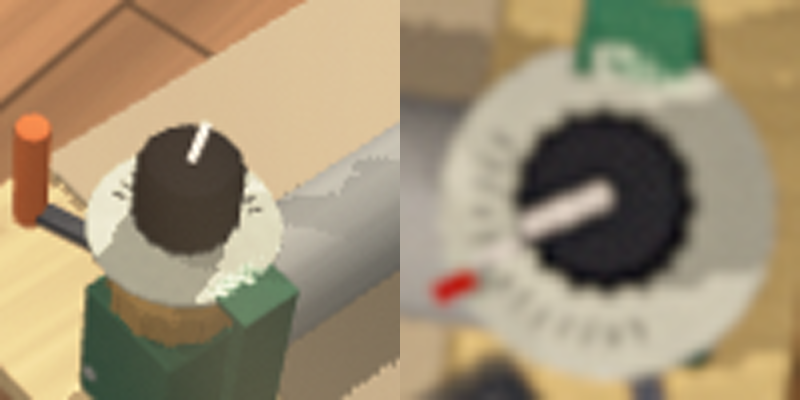

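```bash
python3 - <<'E'
from h import *
im=cv2.imread('pics/t4full.png')[180:230,272:322];k=8
b=cv2.resize(im,None,fx=k,fy=k,interpolation=cv2.INTER_CUBIC);H,S,V=cv2.split(cv2.cvtColor(b,cv2.COLOR_BGR2HSV))
full=lambda p:((np.array(p)+.5)/k-.5+[272,180])
def big(m):
    n,l,st,c=cv2.connectedComponentsWithStats(m.astype(np.uint8));i=1+np.argmax(st[1:,4]);return l==i,c[i],st[i]
deg=lambda v:np.degrees(np.arctan2(v[1],v[0]))
zt=.195;zd=.154
kn,_,_=big(V<85);cs,_=cv2.findContours(kn.astype(np.uint8),0,2);c=max(cs,key=cv2.contourArea)
hull=cv2.convexHull(c);e=cv2.fitEllipse(hull);kc=plane('top',full(e[0]),zt);print('knob',e,kc)
red,rc,st=big(((H<8)|(H>170))&(S>140)&(V>70));m=plane('top',full(rc),zd+.0015);print('red',rc,st,m)
hull_m=np.zeros_like(V);cv2.drawContours(hull_m,[hull],-1,1,-1)
wl,wc,ws=big((V>120)&(S<80)&(hull_m>0)&(np.arange(400)[None,:]>0))
def axis(mask,z):
    y,x=np.nonzero(mask);P=np.array([plane('top',full(p),z)[:2] for p in zip(x[::7],y[::7])]);u=np.linalg.svd(P-P.mean(0),full_matrices=False)[2][0];return P.mean(0),u
lp,lu=axis(wl,zt);mp,mu=axis(red,zd+.0015)
lu*=np.sign(lu@(lp-kc[:2]));mu*=np.sign(mu@(mp-kc[:2]))
print('line centre dir',deg(lp-kc[:2]),'axis',deg(lu),'size',ws)
print('marker dir from knobtop axis',deg(mp-kc[:2]),np.linalg.norm(mp-kc[:2]),'marker long axis',deg(mu))
for q in((.603,-.063),(.604,-.0635),(.6030,-.0640)):print(q,deg(mp-np.array(q)),np.linalg.norm(mp-q),deg(lp-np.array(q)))
E
```

```text
knob ((205.3280792236328, 200.8306427001953), (174.5719757080078, 180.03387451171875), 148.23760986328125) [ 0.60332868 -0.06254062  0.195     ]
red [ 54.73333333 286.06821705] [ 36 274  39  26 645] [ 0.58638691 -0.02337529  0.1555    ]
line centre dir 101.13312903299362 axis 111.48149485386932 size [ 121  182   92   58 2599]
marker dir from knobtop axis 113.38887828364966 0.042675055026639507 marker long axis 113.12547218099216
(0.603, -0.063) 112.74344787610927 0.04296894456878109 98.68184212729697
(0.604, -0.0635) 113.69654336027631 0.0438227356552947 103.76773623991478
(0.603, -0.064) 112.23878416661358 0.04389289238720002 97.86618434257717
```

```bash
python3 - <<'E'
from h import *
from scipy.optimize import least_squares
im=cv2.imread('pics/t4full.png')[180:230,272:322];k=12
b=cv2.resize(im,None,fx=k,fy=k,interpolation=cv2.INTER_CUBIC)
e=cv2.createCLAHE(4,(4,4)).apply(b[:,:,0]); cv2.imwrite('pics/c5.png',e)
full=lambda p:((np.array(p)+.5)/k-.5+[272,180])
# dial edge: blue channel bright inside, drop outside; search radially near r=42mm from guess
g=cv2.GaussianBlur(b[:,:,0].astype(float),(0,0),4);c0=np.array([207.5,211])*1.5;R=np.arange(225,285)
pts=[]
for a in np.radians(np.arange(0,360,4)):
    x=c0[0]+R*np.cos(a);y=c0[1]+R*np.sin(a);ok=(x<599)&(y<599)&(y>0)&(x>0)
    if not ok.all(): continue
    v=g[y.astype(int),x.astype(int)];d=np.diff(v);i=np.argmin(d)
    if d[i]<-1.5: pts.append((c0[0]+R[i]*np.cos(a),c0[1]+R[i]*np.sin(a)))
P=np.array([plane('top',full(p),.154)[:2] for p in pts])
f=least_squares(lambda q:np.hypot(*(P-q[:2]).T)-q[2],[.604,-.063,.042],loss='soft_l1',f_scale=.0007)
c=f.x[:2];print(len(P),f.x,np.abs(f.fun).mean());m=np.array([.58639,-.02338])-c
print('marker',np.degrees(np.arctan2(m[1],m[0])),np.linalg.norm(m))
E
```

```text
81 [ 0.60421271 -0.06160463  0.04200685] 0.0007739704998011268
marker 114.99787678365327 0.04217548290381052
```

View pics/c5.png

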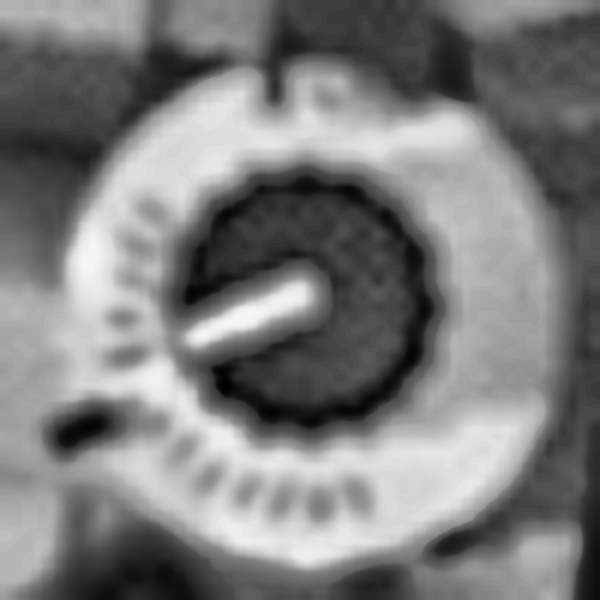

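The pointer is in the tick gap near (150,380), with the line from (195,338) to (310,290) and the marker at (82,429). The dial fit is sound (r = 42.0 mm). The pointer is about 3.6° past the marker, so re-grip and turn it back slightly.

Emit:
apply_moves(
  deltas=[
    {"fingers": 64,"delta_pos": [10,-16,0],"angular": [0,0,0]},
    {"fingers": 64,"delta_pos": [35,-55,0],"angular": [0,0,0]},
    {"fingers": 64,"delta_pos": [60,-95,0],"angular": [0,0,0]},
    {"fingers": 64,"delta_pos": [75,-119,0],"angular": [0,0,0]},
    {"fingers": 64,"delta_pos": [75,-119,5],"angular": [0,0,0]},
    {"fingers": 64,"delta_pos": [75,-119,25],"angular": [0,0,0]},
    {"fingers": 64,"delta_pos": [75,-119,45],"angular": [0,0,0]},
    {"fingers": 64,"delta_pos": [75,-119,60],"angular": [0,0,0]},
    {"fingers": 50,"delta_pos": [75,-119,60],"angular": [0,0,0]},
    {"fingers": 40,"delta_pos": [75,-119,60],"angular": [0,0,0]},
  ],
)

```text
clock: 10.5
tool_pos: [0.6041, -0.063, 0.1637]
orientation: [179.9, 0.0, -57.2]
force: [-0.2, 0.3, 0.5]
opening: 0.0532
gripper_force: 0.0
```

Emit:
apply_moves(
  deltas=[
    {"fingers": 40,"delta_pos": [0,0,0],"angular": [0,0,0]},
    {"fingers": 40,"delta_pos": [0,0,0],"angular": [0,0,0]},
    {"fingers": 40,"delta_pos": [0,0,0],"angular": [0,0,-1.2]},
    {"fingers": 40,"delta_pos": [0,0,0],"angular": [0,0,-2.4]},
    {"fingers": 40,"delta_pos": [0,0,0],"angular": [0,0,-3.7]},
    {"fingers": 40,"delta_pos": [0,0,0],"angular": [0,0,-3.7]},
    {"fingers": 40,"delta_pos": [0,0,0],"angular": [0,0,-3.7]},
  ],
)

```text
clock: 11.2
tool_pos: [0.6047, -0.0629, 0.165]
orientation: [-179.9, -0.1, -53.4]
force: [0.1, 0.4, 5.7]
opening: 0.0428
gripper_force: 30.0
```

Emit:
apply_moves(
  deltas=[
    {"fingers": 50,"delta_pos": [0,0,0],"angular": [0,0,0]},
    {"fingers": 64,"delta_pos": [0,0,0],"angular": [0,0,0]},
    {"fingers": 64,"delta_pos": [0,0,0],"angular": [0,0,0]},
    {"fingers": 64,"delta_pos": [0,0,-10],"angular": [0,0,0]},
    {"fingers": 64,"delta_pos": [0,0,-30],"angular": [0,0,0]},
    {"fingers": 64,"delta_pos": [0,0,-52],"angular": [0,0,0]},
    {"fingers": 64,"delta_pos": [-8,12,-60],"angular": [0,0,0]},
    {"fingers": 64,"delta_pos": [-32,43,-60],"angular": [0,0,0]},
    {"fingers": 64,"delta_pos": [-63,86,-60],"angular": [0,0,0]},
    {"fingers": 64,"delta_pos": [-83,113,-60],"angular": [0,0,0]},
  ],
)

```text
clock: 12.2
tool_pos: [0.4603, -0.0639, 0.2233]
orientation: [180.0, 0.1, -53.5]
force: [1.0, 0.1, 0.9]
opening: 0.0642
gripper_force: 0.0
```

```bash
python3 - <<'E'
from h import *
t=np.mean([ctrl.snapshot('top').astype(float) for _ in range(4)],0).astype(np.uint8)
o=ctrl.get_obs();print(o['clock'],o['tool_pos'],o['orientation'],o['force'],o['opening'])
cv2.imwrite('pics/t6full.png',t[:,:,::-1])
k=12;out=[]
for f in('t4full','t6full'):
    b=cv2.resize(cv2.imread(f'pics/{f}.png')[180:230,272:322],None,fx=k,fy=k,interpolation=2);S=cv2.split(cv2.cvtColor(b,cv2.COLOR_BGR2HSV))[1];V=b.min(2)
    y,x=np.mgrid[:600,:600];r=np.hypot(x-308,y-302)
    for nm,m in(('line',(V>110)&(r<112)),('tail',(V>110)&(r<80))):
        yy,xx=np.nonzero(m);P=np.stack([xx,yy],1)-[0,0];u=np.linalg.svd(P-P.mean(0),full_matrices=False)[2][0];u*=-np.sign(u[0])
        print(f,nm,len(P),P.mean(0),'img deg below left',np.degrees(np.arctan2(u[1],-u[0])))
    out.append(cv2.createCLAHE(4,(4,4)).apply(b[:,:,0])[150:550,0:400])
cv2.imwrite('pics/c6.png',np.hstack(out))
E
```

```text
12.4 [ 0.46285576 -0.06352437  0.22466151] [-1.79893179e+02 -3.72124672e-02 -5.34215332e+01] [ 1.58682648 -0.61388725  0.78068835] 0.06393855880371561
t4full line 4889 [257.21947228 311.83902639] img deg below left 22.759876736947174
t4full tail 3602 [271.77068295 306.04469739] img deg below left 23.94106119042199
t6full line 4817 [258.07182894 314.5657048 ] img deg below left 26.656362593687575
t6full tail 3546 [272.32797518 307.7177101 ] img deg below left 27.952330195350807
```

View pics/c6.png

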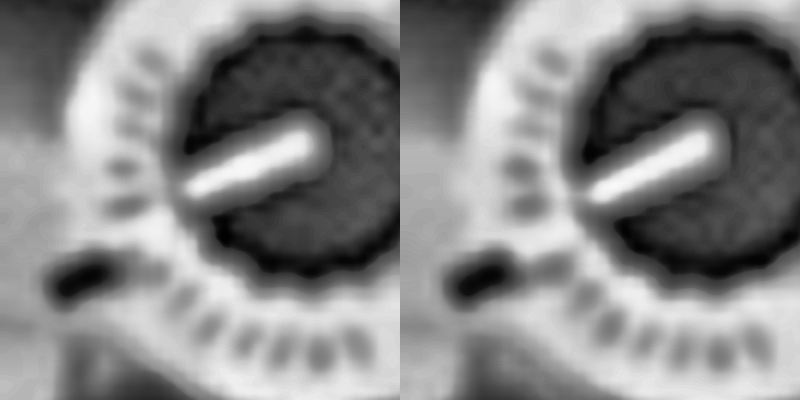

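The line is now at 26.6° below left and the marker at about 26.2°, so they are aligned within half a degree and the marker hasn't moved. Now go over the lever handle.

Emit:
apply_moves(
  deltas=[
    {"fingers": 44,"delta_pos": [5,-5,0],"angular": [0,0,-6]},
    {"fingers": 44,"delta_pos": [16,-15,0],"angular": [0,0,-14]},
    {"fingers": 44,"delta_pos": [28,-27,0],"angular": [0,0,-22]},
    {"fingers": 44,"delta_pos": [40,-38,0],"angular": [0,0,-30]},
    {"fingers": 44,"delta_pos": [48,-46,0],"angular": [0,0,-38]},
    {"fingers": 44,"delta_pos": [50,-48,0],"angular": [0,0,-43]},
    {"fingers": 44,"delta_pos": [50,-48,0],"angular": [0,0,-43]},
  ],
)

```text
clock: 13.1
tool_pos: [0.533, -0.0752, 0.223]
orientation: [180.0, 0.1, -10.4]
force: [0.8, 0.2, -0.3]
opening: 0.0442
gripper_force: 0.0
```

Emit:
apply_moves(
  deltas=[
    {"fingers": 44,"delta_pos": [0,0,8],"angular": [0,0,0]},
    {"fingers": 44,"delta_pos": [0,0,22],"angular": [0,0,0]},
    {"fingers": 44,"delta_pos": [0,0,38],"angular": [0,0,0]},
    {"fingers": 44,"delta_pos": [0,0,54],"angular": [0,0,0]},
    {"fingers": 44,"delta_pos": [0,0,70],"angular": [0,0,0]},
    {"fingers": 44,"delta_pos": [0,0,80],"angular": [0,0,0]},
    {"fingers": 36,"delta_pos": [0,0,85],"angular": [0,0,0]},
    {"fingers": 28,"delta_pos": [0,0,85],"angular": [0,0,0]},
    {"fingers": 28,"delta_pos": [0,0,85],"angular": [0,0,0]},
  ],
)

```text
clock: 14.0
tool_pos: [0.5326, -0.075, 0.1394]
orientation: [-180.0, -0.0, -10.5]
force: [0.5, 0.3, 0.5]
opening: 0.0293
gripper_force: 0.0
```

Emit:
apply_moves(
  deltas=[
    {"fingers": 28,"delta_pos": [-2,-2,0],"angular": [0,0,0]},
    {"fingers": 28,"delta_pos": [-3,-4,0],"angular": [0,0,0]},
    {"fingers": 28,"delta_pos": [-3,-6,0],"angular": [0,0,0]},
    {"fingers": 28,"delta_pos": [-3,-7,0],"angular": [0,0,0]},
    {"fingers": 28,"delta_pos": [-3.5,-8,0],"angular": [0,0,0]},
    {"fingers": 28,"delta_pos": [-4,-9,0],"angular": [0,0,0]},
    {"fingers": 28,"delta_pos": [-4,-10,0],"angular": [0,0,0]},
  ],
)

```text
clock: 14.7
tool_pos: [0.5293, -0.0661, 0.1393]
orientation: [179.8, 0.1, -10.5]
force: [-2.3, -10.3, 2.6]
opening: 0.0286
gripper_force: 5.0
```

Emit:
apply_moves(
  deltas=[
    {"fingers": 28,"delta_pos": [-0.2,-1,0],"angular": [0,0,0]},
    {"fingers": 28,"delta_pos": [-0.4,-2,0],"angular": [0,0,0]},
    {"fingers": 28,"delta_pos": [-0.6,-3,0],"angular": [0,0,0]},
    {"fingers": 28,"delta_pos": [-0.8,-4,0],"angular": [0,0,0]},
  ],
)

```text
clock: 15.1
tool_pos: [0.5285, -0.0623, 0.1392]
orientation: [179.8, 0.1, -10.5]
force: [-4.3, -9.7, 4.2]
opening: 0.0279
gripper_force: 5.3
```

Emit:
apply_moves(
  deltas=[
    {"fingers": 28,"delta_pos": [0,0,0],"angular": [0,0,0]},
    {"fingers": 28,"delta_pos": [0,0,0],"angular": [0,0,0]},
    {"fingers": 28,"delta_pos": [0,0,0],"angular": [0,0,0]},
  ],
)

```text
clock: 15.4
tool_pos: [0.5285, -0.0622, 0.1393]
orientation: [179.8, 0.1, -10.5]
force: [-4.1, -8.8, 5.2]
opening: 0.028
gripper_force: 4.8
```

Emit:
apply_moves(
  deltas=[
    {"fingers": 28,"delta_pos": [-0.2,-1,0],"angular": [0,0,0]},
    {"fingers": 28,"delta_pos": [-0.4,-2,0],"angular": [0,0,0]},
    {"fingers": 28,"delta_pos": [-0.6,-3,0],"angular": [0,0,0]},
  ],
)

```text
clock: 15.7
tool_pos: [0.528, -0.0594, 0.1392]
orientation: [179.8, 0.2, -10.5]
force: [-6.1, -9.7, 5.1]
opening: 0.0283
gripper_force: 5.5
```

Emit:
apply_moves(
  deltas=[
    {"fingers": 28,"delta_pos": [-0.2,-1,0],"angular": [0,0,0]},
    {"fingers": 28,"delta_pos": [-0.4,-2,0],"angular": [0,0,0]},
  ],
)

```text
clock: 15.9
tool_pos: [0.5278, -0.0574, 0.1392]
orientation: [179.8, 0.2, -10.5]
force: [-7.1, -9.7, 6.7]
opening: 0.028
gripper_force: 5.5
```

Emit:
apply_moves(
  deltas=[
    {"fingers": 28,"delta_pos": [-0.2,-1,0],"angular": [0,0,0]},
    {"fingers": 28,"delta_pos": [-0.4,-2,0],"angular": [0,0,0]},
  ],
)

```text
clock: 16.1
tool_pos: [0.5275, -0.0554, 0.1392]
orientation: [179.8, 0.2, -10.5]
force: [-6.1, -9.9, 6.1]
opening: 0.0283
gripper_force: 5.5
```

Emit:
apply_moves(
  deltas=[
    {"fingers": 28,"delta_pos": [0,-1,0],"angular": [0,0,0]},
    {"fingers": 28,"delta_pos": [0,-2,0],"angular": [0,0,0]},
  ],
)

```text
clock: 16.3
tool_pos: [0.5275, -0.0535, 0.1391]
orientation: [179.8, 0.2, -10.5]
force: [-7.5, -10.1, 6.5]
opening: 0.028
gripper_force: 5.5
```

Emit:
apply_moves(
  deltas=[
    {"fingers": 28,"delta_pos": [0,-1,0],"angular": [0,0,0]},
    {"fingers": 28,"delta_pos": [0,-2,0],"angular": [0,0,0]},
  ],
)

```text
clock: 16.5
tool_pos: [0.5277, -0.0515, 0.1389]
orientation: [179.8, 0.3, -10.5]
force: [-8.5, -10.3, 6.7]
opening: 0.0282
gripper_force: 5.5
```

Emit:
apply_moves(
  deltas=[
    {"fingers": 28,"delta_pos": [0,-1,0],"angular": [0,0,0]},
    {"fingers": 28,"delta_pos": [0,-2,0],"angular": [0,0,0]},
  ],
)

```text
clock: 16.7
tool_pos: [0.5278, -0.0496, 0.1387]
orientation: [179.8, 0.3, -10.5]
force: [-8.5, -9.5, 5.8]
opening: 0.028
gripper_force: 5.4
```

Emit:
apply_moves(
  deltas=[
    {"fingers": 28,"delta_pos": [-0.5,-1,0],"angular": [0,0,0]},
    {"fingers": 28,"delta_pos": [-1,-2,-0.5],"angular": [0,0,0]},
  ],
)

```text
clock: 16.9
tool_pos: [0.5277, -0.0471, 0.1389]
orientation: [179.8, 0.2, -10.5]
force: [-2.7, -9.9, -2.9]
opening: 0.0281
gripper_force: 4.8
```

Emit:
apply_moves(
  deltas=[
    {"fingers": 28,"delta_pos": [-0.5,-1,0],"angular": [0,0,0]},
    {"fingers": 28,"delta_pos": [-1,-2,-0.5],"angular": [0,0,0]},
  ],
)

```text
clock: 17.1
tool_pos: [0.5277, -0.0447, 0.139]
orientation: [179.8, 0.2, -10.5]
force: [0.3, -9.2, -6.7]
opening: 0.0279
gripper_force: 4.5
```

Emit:
apply_moves(
  deltas=[
    {"fingers": 28,"delta_pos": [0,-1,0],"angular": [0,0,0]},
    {"fingers": 28,"delta_pos": [0,-2,0],"angular": [0,0,0]},
  ],
)

```text
clock: 17.3
tool_pos: [0.5278, -0.0428, 0.139]
orientation: [179.8, 0.2, -10.5]
force: [-3.2, -7.9, -3.8]
opening: 0.0279
gripper_force: 4.7
```

Emit:
apply_moves(
  deltas=[
    {"fingers": 28,"delta_pos": [0,-1,0],"angular": [0,0,0]},
    {"fingers": 28,"delta_pos": [0,-2,0],"angular": [0,0,0]},
  ],
)

```text
clock: 17.5
tool_pos: [0.528, -0.0409, 0.139]
orientation: [179.8, 0.3, -10.5]
force: [-3.7, -9.7, -3.2]
opening: 0.0282
gripper_force: 4.7
```

Emit:
apply_moves(
  deltas=[
    {"fingers": 28,"delta_pos": [0,-1,0],"angular": [0,0,0]},
    {"fingers": 28,"delta_pos": [0.1,-2,0],"angular": [0,0,0]},
  ],
)

```text
clock: 17.7
tool_pos: [0.5282, -0.039, 0.1389]
orientation: [179.8, 0.3, -10.5]
force: [-4.3, -8.6, -1.7]
opening: 0.0282
gripper_force: 4.8
```

Emit:
apply_moves(
  deltas=[
    {"fingers": 28,"delta_pos": [0,-1,0],"angular": [0,0,0]},
    {"fingers": 28,"delta_pos": [0.1,-2,0],"angular": [0,0,0]},
  ],
)

```text
clock: 17.9
tool_pos: [0.5285, -0.0371, 0.1389]
orientation: [179.8, 0.3, -10.5]
force: [-4.6, -9.2, -0.8]
opening: 0.028
gripper_force: 4.8
```

Emit:
apply_moves(
  deltas=[
    {"fingers": 28,"delta_pos": [0,-1,0],"angular": [0,0,0.5]},
    {"fingers": 28,"delta_pos": [0.1,-2,0],"angular": [0,0,1]},
  ],
)

```text
clock: 18.1
tool_pos: [0.529, -0.0351, 0.1389]
orientation: [179.8, 0.3, -11.5]
force: [-4.6, -8.4, -1.5]
opening: 0.0282
gripper_force: 4.7
```

Emit:
apply_moves(
  deltas=[
    {"fingers": 28,"delta_pos": [0,-1,0],"angular": [0,0,0.5]},
    {"fingers": 28,"delta_pos": [0.1,-2,0],"angular": [0,0,1]},
  ],
)

```text
clock: 18.3
tool_pos: [0.5296, -0.0332, 0.1389]
orientation: [179.8, 0.3, -12.5]
force: [-3.8, -8.0, -1.4]
opening: 0.0282
gripper_force: 4.8
```

Emit:
apply_moves(
  deltas=[
    {"fingers": 28,"delta_pos": [0,-1,0],"angular": [0,0,1]},
    {"fingers": 28,"delta_pos": [0.1,-2,0],"angular": [0,0,2]},
  ],
)

```text
clock: 18.5
tool_pos: [0.5304, -0.0314, 0.139]
orientation: [179.8, 0.2, -14.5]
force: [-2.4, -11.4, -3.7]
opening: 0.0284
gripper_force: 5.6
```

Emit:
apply_moves(
  deltas=[
    {"fingers": 28,"delta_pos": [0,-1,0],"angular": [0,0,1]},
    {"fingers": 28,"delta_pos": [0.1,-2,0],"angular": [0,0,2]},
  ],
)

```text
clock: 18.7
tool_pos: [0.5312, -0.0298, 0.139]
orientation: [179.7, 0.2, -16.5]
force: [-0.3, -14.1, -4.2]
opening: 0.0278
gripper_force: 6.5
```

Emit:
apply_moves(
  deltas=[
    {"fingers": 28,"delta_pos": [0,0,0],"angular": [0,0,0]},
    {"fingers": 28,"delta_pos": [0,0,0],"angular": [0,0,0]},
    {"fingers": 28,"delta_pos": [0,0,0],"angular": [0,0,0]},
  ],
)

```text
clock: 19.0
tool_pos: [0.5312, -0.0298, 0.139]
orientation: [179.7, 0.2, -16.5]
force: [-0.7, -12.1, -4.0]
opening: 0.0279
gripper_force: 5.8
```

```bash
python3 - <<'E'
from h import *
F=[]
for _ in range(6): ctrl.snapshot('top');F.append(ctrl.get_obs()['force'])
F=np.array(F);t=np.array([.34,.94,0]);print(F.round(1),-F@t,-(F@t).mean(),ctrl.get_obs()['tool_pos'],ctrl.get_obs()['moment'])
E
```

```text
[[ -1.3 -11.8  -4.5]
 [ -1.4 -11.3  -4.2]
 [ -1.6 -11.3  -4.1]
 [ -1.9 -11.   -2.9]
 [ -2.2 -12.3  -3.8]
 [ -0.8 -12.6  -4.8]] [11.49398578 11.05335584 11.19335052 10.98079911 12.35643511 12.11891475] 11.532806850700753 [ 0.53122383 -0.02977168  0.13897784] [-4.17777285  0.48565562 -0.05375374]
```

Emit:
apply_moves(
  deltas=[
    {"fingers": 28,"delta_pos": [0,-0.4,0],"angular": [0,0,0]},
    {"fingers": 28,"delta_pos": [0,-0.8,0],"angular": [0,0,0]},
  ],
)

```text
clock: 19.5
tool_pos: [0.5313, -0.0294, 0.139]
orientation: [179.7, 0.2, -16.5]
force: [-1.9, -13.7, -3.6]
opening: 0.0282
gripper_force: 6.9
```

Emit:
apply_moves(
  deltas=[
    {"fingers": 28,"delta_pos": [0,-0.4,0],"angular": [0,0,0]},
  ],
)

```text
clock: 19.6
tool_pos: [0.5314, -0.0291, 0.139]
orientation: [179.7, 0.2, -16.5]
force: [-1.7, -13.5, -4.0]
opening: 0.0278
gripper_force: 7.1
```

```bash
python3 - <<'E'
from h import *
F=[]
for _ in range(6): ctrl.snapshot('top');F.append(ctrl.get_obs()['force'])
F=np.array(F);t=np.array([.35,.937,0]);print(-F@t,-(F@t).mean(),ctrl.get_obs()['tool_pos'])
E
```

```text
[13.47633192 13.23570925 13.07587096 14.03499921 13.54632351 12.9271307 ] 13.382727592545756 [ 0.53138632 -0.02905142  0.13897395]
```

Emit:
apply_moves(
  deltas=[
    {"fingers": 28,"delta_pos": [0,-0.4,0],"angular": [0,0,0]},
    {"fingers": 28,"delta_pos": [0,-0.8,0],"angular": [0,0,0]},
  ],
)

```text
clock: 20.1
tool_pos: [0.5315, -0.0285, 0.139]
orientation: [179.7, 0.2, -16.5]
force: [-1.5, -15.1, -3.8]
opening: 0.028
gripper_force: 7.5
```

```bash
python3 - <<'E'
from h import *
F=[]
for _ in range(6): ctrl.snapshot('top');F.append(ctrl.get_obs()['force'])
F=np.array(F);t=np.array([.35,.937,0]);print(-F@t,-(F@t).mean(),ctrl.get_obs()['tool_pos'])
E
```

```text
[14.59408629 14.49649633 14.04889178 14.14574744 13.93665025 14.22565172] 14.241253968538649 [ 0.53155786 -0.02848567  0.13899195]
```

Push is 14.2 N. Let go, retreat and check.

Emit:
apply_moves(
  deltas=[
    {"fingers": 28,"delta_pos": [0,1,0],"angular": [0,0,0]},
    {"fingers": 28,"delta_pos": [0,4,0],"angular": [0,0,0]},
    {"fingers": 36,"delta_pos": [0,6,0],"angular": [0,0,0]},
    {"fingers": 44,"delta_pos": [0,6,0],"angular": [0,0,0]},
    {"fingers": 44,"delta_pos": [0,6,-10],"angular": [0,0,0]},
    {"fingers": 44,"delta_pos": [0,6,-30],"angular": [0,0,0]},
    {"fingers": 44,"delta_pos": [0,6,-55],"angular": [0,0,0]},
    {"fingers": 44,"delta_pos": [0,6,-80],"angular": [0,0,0]},
    {"fingers": 44,"delta_pos": [-25,6,-90],"angular": [0,0,0]},
    {"fingers": 44,"delta_pos": [-60,6,-90],"angular": [0,0,0]},
  ],
)

```text
clock: 21.4
tool_pos: [0.4763, -0.0138, 0.2322]
orientation: [-179.9, -0.2, -16.5]
force: [-0.6, 1.3, -0.0]
opening: 0.0439
gripper_force: 0.0
```

Emit:
apply_moves(
  deltas=[
    {"fingers": 44,"delta_pos": [-10,0,0],"angular": [0,0,0]},
    {"fingers": 44,"delta_pos": [-15,0,0],"angular": [0,0,0]},
    {"fingers": 44,"delta_pos": [-15,0,0],"angular": [0,0,0]},
  ],
)

```text
clock: 21.7
tool_pos: [0.4606, -0.0098, 0.2306]
orientation: [-180.0, -0.1, -16.4]
force: [0.6, 0.3, -0.2]
opening: 0.0439
gripper_force: 0.0
```

```bash
python3 - <<'E'
from h import *
s=ctrl.snapshot('scene')
t=np.mean([ctrl.snapshot('top').astype(float) for _ in range(4)],0).astype(np.uint8)[:,:,::-1]
o=ctrl.get_obs();print(o['clock'],o['tool_pos'],o['force'])
k=12;b=cv2.resize(t[180:230,272:322],None,fx=k,fy=k,interpolation=2);V=b.min(2)
y,x=np.mgrid[:600,:600];yy,xx=np.nonzero((V>110)&(np.hypot(x-308,y-302)<112));P=np.stack([xx,yy],1)
u=np.linalg.svd(P-P.mean(0),full_matrices=False)[2][0];u*=-np.sign(u[0]);print('line',np.degrees(np.arctan2(u[1],-u[0])))
H,S,_=cv2.split(cv2.cvtColor(b,cv2.COLOR_BGR2HSV));m=((H<8)|(H>170))&(S>140);m[:,200:]=0;yy,xx=np.nonzero(m);c=np.array([xx.mean(),yy.mean()]);d=c-[311,316];print('marker',c,np.degrees(np.arctan2(d[1],-d[0])))
cv2.imwrite('pics/c7.png',np.hstack([cv2.resize(s[:,:,::-1],(400,300)),cv2.resize(t,(400,300))]))
E
```

```text
21.95 [ 0.46093724 -0.01021609  0.22955103] [-0.48514777  0.24194908 -0.06158546]
line 26.704333915515228
marker [ 79.13237139 431.03324969] 26.3867471243629
```

View pics/c7.png

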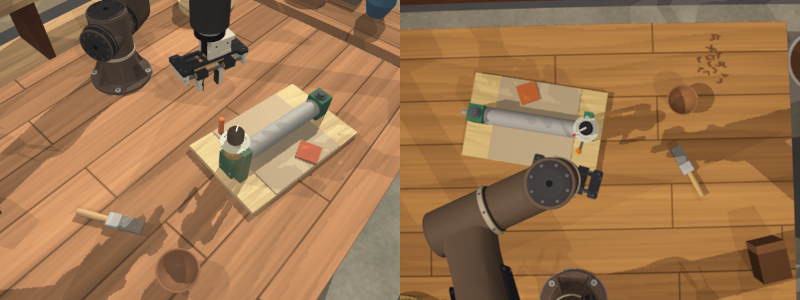

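The bowl, brush and tile are where they were and the arm is clear. The line is at 26.7° and the marker at 26.4°, so I'm handing in.

```bash
python3 -c "
from plant import ctrl
print(ctrl.close_job())"
```

```text
the job is handed in; nothing more can be done
None
```

I handed in the job at about 22 s. The ring was slackened first, and the knob pointer is within about 0.5° of the red marker after I turned back a 3.6° clockwise overshoot. The ring was then retightened to about 14.2 N and released, and the marker, bowl, brush and tile have not moved.

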